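Counterweigh a flask on the pan balance

ROBOT

A 6-joint arm with a two-finger parallel gripper is mounted at the origin on a cart in front of the work surface, level with it; the furniture and walls round the work are solid. World frame = base frame: x ahead of the robot, y to its left, z up, the work surface at z = 0. Lengths are in m, angles in degrees, forces in N, time in s.
With the tool pointing down it reaches from about 0.325 to 0.75 m from the base axis. Payload 7.6 kg.
Tool frame: the origin (TCP) lies midway between the tips of the shut fingers; the grasp point (between the pads) lies 19 mm behind it; z points along the fingers, y is the line along which they close (so a half turn about z gives the same grasp; the last joint's range is limited). The gripper opens to 85 mm and grips with 20 to 120 N. Pads are 22 mm wide; open, the fingers measure 114 mm over their backs; the gripper's body (76 mm by 85 mm) begins 54 mm behind the grasp point. The pads swing forward as they close: fully open they stand 13 mm farther back than shut.
Start: joints at [-74.215, 2.991, 80.254, -0, 96.75, -4.028], TCP at [0.178, -0.494, 0.231] pointing down, gripper open.
Joint ranges: [-166.34, 166.34], [-52.06, 124.39], [6.96, 135.62], [-60.46, 240.46], [14.63, 156.25], [-167.68, 167.68]. Speed limits (degrees/s): [147.25, 147.25, 172.46, 180, 180, 180].

INTERFACE

Orientations are given as [roll, pitch, yaw] about the fixed x, y, z axes, in that order (R = Rz(yaw) Ry(pitch) Rx(roll)).
In Python, from plant import bot gives the robot as it stands.
- The arm moves only by the tool send_rows, never from a script. Its argument "increments" is a list of rows, each a list of 3 entries, a list of its own where there are three numbers: the opening, from 0 (shut) to 1 (fully open), then the shift along the tool's x, y, z in m, then the turn, a rotation vector about the tool's x, y, z in degrees. In form: [[gripper, [dx, dy, dz], [wx, wy, wz]], ...]. A call has 1 to 12 rows; each row is the pose to reach, as a shift and turn from the pose commanded when the call began, along the tool's axes at that moment; what a row does not reach only later rows make up. A row lasts 1/10 s, in which the tool goes at most 50 mm and 8.59 degrees, less where a joint would pass 70% of its speed; a pose out of reach is approached as far as the arm can. A call with a gripper value outside its range is refused whole. The fingers move at their own pace and stop on an object; the grip force is fixed at half the most. Time passes only in rows, so rows that repeat a pose let the fingers close. It gives the time, the measured TCP pose, the force, the opening and the grip force at its end, in the units of the state.
- bot.sense(): the state, without advancing time (a new reading comes with each control period).
- bot.capture(name): name is "scene" or "top"; returns (picture, depth): 420x560x3 uint8, red, green, blue; 420x560 float32, m along the optical axis (not along the pixel's ray), 0 where there is no reading.
- bot.get_calibration(name): a dict with "fx", "fy", "cx", "cy" (pixels), "R" (3x3) and "t" (3): a world point X has camera coordinates R X + t. Camera axes: x right, y down, z forward; pixel columns grow to the right and rows downward; lengths in m; the calibration is good to about 2 mm. A picture is of the moment at which its call begins. get_calibration takes no time and is no camera call.
- bot.sign_off(): hands the job in; it is judged then, once.
Trained networks look in the newest picture that a camera, given by its name, has taken for a name from the list of things; names that differ only in an ending like _2 or _b are one class to them, and where a whole thing is asked for, a point or a joint stands for the part that bears it (a point fixed in the world has none). Each returns a list of dicts, best first, with "p" (0 to 1); they miss things now and then, are a little off and sometimes report something else, mostly with a low value. They report only what shows in the picture. A call takes as long as a camera call.
- bot.search_frame(camera, label): "bbox" ([left, top, width, height] in pixels, round what is visible of it).
- bot.masks_of(camera, label): "pixels" (420x560 bool, what is visible of it) and "bbox" ([left, top, width, height] in pixels, round what is visible of it).
- bot.landmark_of(camera, label): "pixel" ([column, row] in pixels: a listed point, or the origin of a listed thing).
The state is a dict: "clock": time; "q": joint angles; "qvel": joint speeds; "joint_torque": joint torques, N m; "tcp_pos": TCP position; "eef_rot": TCP orientation; "force": force on the tool from outside, world axes, zero at the start; "wrist_torque": the same for the moment, N m; "finger_gap": finger opening in m; "finger_force": force on a finger pad.
Only numpy, scipy, OpenCV 4.12 (cv2) and the standard library are available. Lean on these libraries where they do the work, as an engineer would, in place of code of your own. Each camera call takes 0.05 s, during which the arm holds its last target. There are 200 camera calls.

TASK

The glass flask on the two-pan balance weighs 70 g. Stand the weights that together make exactly 70 g upright on the empty pan, so that the beam floats level. Leave the weight that is not needed where it is.

Things in the scene. Friction and masses are not known exactly. Their poses are not given: they have to be found in the camera images.
- weigh_pan_top (a point): Top centre of the balance's empty pan: level steel disc, diameter 120 mm, rim 2 mm high, on the right; the other, 260 mm off, holds the flask. Moves with the pan: height 126 mm at start (upper stop), 110 with the beam level, 94 at the lower stop; z up, y along the beam to the flask. Sinks under 1 N: release weights just above it, anywhere on it. 20 g off keeps it at a stop; 70 g levels it.
- weight_20: 20 g weight, the smallest of the three: upright brass cylinder of diameter 18 mm, height 16 mm, with a red plastic knob of diameter 14 mm on top (total height 28 mm). Origin: centre of the underside, z up. Stands on the worktop at the start.
- weight_50: 50 g weight, the middle-sized of the three: upright brass cylinder of diameter 24 mm, height 20 mm, with a blue plastic knob of diameter 16 mm on top (total height 34 mm). Origin: centre of the underside, z up. Stands on the worktop at the start.
- weight_100: 100 g weight, the largest of the three: upright brass cylinder of diameter 30 mm, height 25 mm, with a yellow plastic knob of diameter 18 mm on top (total height 41 mm). Origin: centre of the underside, z up. Stands on the worktop at the start; leave it there.

How it is judged:
By the outcome, as a careful person would: the job done as asked, in the order asked, and still so for the second after the job is handed in, with the robot touching nothing.
It also fails if it takes over 59 s, if anything falls off the work surface, if the arm or the gripper's body presses on something with over 40 N, if the wrist force passes 120 N, or if a joint passes its speed limit or range.

## Working session

There is one attempt and no reset: what is moved stays moved. The work goes in short steps, Python scripts to look and compute and a tool call to move; the robot and the scene stay as the last step left them, time stands still between calls to the robot, and variables do not carry over. Pictures are saved under pics/ and viewed, at most 10 in all, crops included, and the job is handed in when it is done.

Besides the shell and the picture viewer there is one more tool, called after "Call:" by a JSON object that holds its "fn" and its "kwargs", one argument or row to a line. send_rows: Moves the arm, as the interface text tells. Its arguments: {"type":"object","properties":{"increments":{"type":"array"}},"required":["increments"]}

```bash
ls; mkdir -p pics
cat > h.py <<'E'
import numpy as np, cv2
from plant import bot
from scipy.spatial.transform import Rotation as Ro
def w(cam,px,d):
    c=bot.get_calibration(cam);R=np.array(c["R"]);t=np.array(c["t"])
    p=np.array([(px[0]-c["cx"])/c["fx"]*d,(px[1]-c["cy"])/c["fy"]*d,d])
    return R.T@(p-t)
def onz(cam,px,z):
    c=bot.get_calibration(cam);R=np.array(c["R"]);t=np.array(c["t"])
    o=-R.T@t;r=R.T@np.array([(px[0]-c["cx"])/c["fx"],(px[1]-c["cy"])/c["fy"],1])
    return o+r*(z-o[2])/r[2]
def cloud(cam,mask,depth):
    v,u=np.nonzero(mask&(depth>0));return np.array([w(cam,(a,b),depth[b,a]) for a,b in zip(u,v)])
E
python3 - <<'E'
from h import *
s=bot.sense();print(s["clock"],s["tcp_pos"],s["eef_rot"],s["finger_gap"])
ims=[]
for cam in("scene","top"):
    im,d=bot.capture(cam);ims.append(im)
    c=bot.get_calibration(cam);print(cam,-np.array(c["R"]).T@c["t"])
    for n in("weight_20","weight_50","weight_100","weigh_pan_top"):
        for r in bot.landmark_of(cam,n)[:2]:
            print(n,"lm",np.round(r["p"],2),np.round(r["pixel"],1),np.round(onz(cam,r["pixel"],.126 if 'pan' in n else 0),4))
        for r in bot.masks_of(cam,n)[:2]:
            P=cloud(cam,r["pixels"],d)
            if len(P):
                top=P[P[:,2]>np.percentile(P[:,2],95)-.004]
                print("  mask",round(r["p"],2),r["bbox"],len(P),np.round(P.min(0),4),np.round(P.max(0),4),"top",np.round(top.mean(0),4))
    cv2.imwrite(f"pics/{cam}.png",im[...,::-1])
E
```

```text
pics
0.0 [ 0.17787867 -0.49362117  0.23047467] [-1.79911032e+02 -6.68777810e-03  1.98111625e+01] 0.08562309119402121
scene [-0.09857632 -0.88599883  0.52800591]
weight_20 lm 0.77 [334.2 293.8] [ 0.514  -0.3649  0.    ]
weight_20 lm 0.69 [319.9 255.4] [ 0.6035 -0.2392  0.    ]
  mask 0.81 [326.0, 274.2, 17.6, 24.9] 304 [ 0.4954 -0.3816 -0.0021] [ 0.5567 -0.3239  0.0419] top [ 0.5089 -0.3679  0.039 ]
  mask 0.56 [313.2, 244.9, 11.2, 15.1] 166 [ 0.5827 -0.2573 -0.0026] [ 0.6532 -0.1964  0.0343] top [ 0.5953 -0.2453  0.0321]
weight_50 lm 0.77 [334.2 293.8] [ 0.514  -0.3649  0.    ]
weight_50 lm 0.69 [319.9 255.4] [ 0.6035 -0.2392  0.    ]
  mask 0.81 [326.0, 274.2, 17.6, 24.9] 304 [ 0.4954 -0.3816 -0.0021] [ 0.5567 -0.3239  0.0419] top [ 0.5089 -0.3679  0.039 ]
  mask 0.56 [313.2, 244.9, 11.2, 15.1] 166 [ 0.5827 -0.2573 -0.0026] [ 0.6532 -0.1964  0.0343] top [ 0.5953 -0.2453  0.0321]
weight_100 lm 0.77 [334.2 293.8] [ 0.514  -0.3649  0.    ]
weight_100 lm 0.69 [319.9 255.4] [ 0.6035 -0.2392  0.    ]
  mask 0.81 [326.0, 274.2, 17.6, 24.9] 304 [ 0.4954 -0.3816 -0.0021] [ 0.5567 -0.3239  0.
[... 1152 characters left out ...]
 [ 0.4979 -0.3782 -0.0014] [ 0.5249 -0.349   0.0447] top [ 0.5124 -0.3638  0.0406]
  mask 0.56 [313.6, 177.6, 4.3, 14.6] 116 [ 0.5867 -0.2522  0.0019] [ 0.6087 -0.2314  0.0376] top [ 0.5979 -0.2423  0.0339]
weigh_pan_top lm 0.73 [203.5 200.8] [ 0.5398 -0.0314  0.126 ]Traceback (most recent call last):
  File "<stdin>", line 11, in <module>
  File "h.py", line 13, in cloud
    v,u=np.nonzero(mask&(depth>0));return np.array([w(cam,(a,b),depth[b,a]) for a,b in zip(u,v)])
                                                    ~^^^^^^^^^^^^^^^^^^^^^^
  File "h.py", line 5, in w
    c=bot.get_calibration(cam);R=np.array(c["R"]);t=np.array(c["t"])
ValueError: time passes only in moves, steps and waits
```

Run:
```python
from h import *
for cam in("top","scene"):
    im,d=bot.capture(cam);cv2.imwrite(f"pics/{cam}1.png",im[...,::-1]);np.save(f"pics/{cam}d.npy",d)
    np.savez(f"pics/{cam}.npz",im=im,d=d,**bot.get_calibration(cam))
print(bot.sense()["clock"])
```

```text
1.0
```

View pics/top1.png

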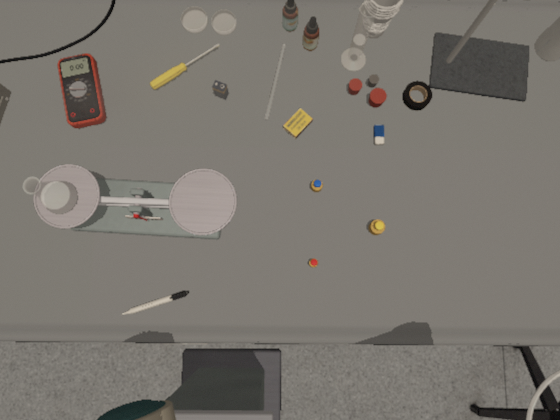

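View pics/scene1.png

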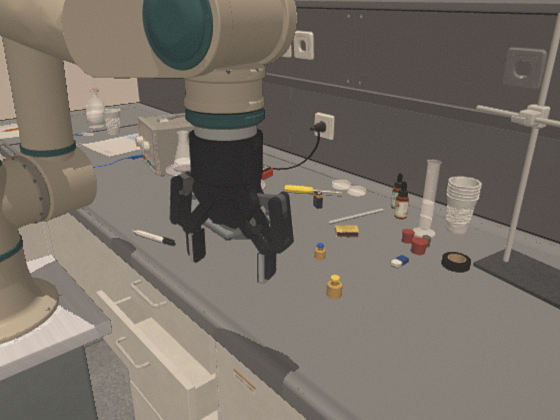

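Run:
```python
import numpy as np
for cam in("top","scene"):
    f=np.load(f"pics/{cam}.npz");d=f["d"];R=f["R"];t=f["t"]
    v,u=np.mgrid[:420,:560]
    P=(np.stack([(u-f["cx"])/f["fx"]*d,(v-f["cy"])/f["fy"]*d,d],-1)-t)@R
    P[d==0]=np.nan
    def rep(n,x,y,r,z0,z1):
        m=(np.hypot(P[...,0]-x,P[...,1]-y)<r)&(P[...,2]>z0)&(P[...,2]<z1)
        Q=P[m]
        if len(Q): print(cam,n,len(Q),"mean",np.round(Q.mean(0),4),"mid",np.round((Q.min(0)+Q.max(0))/2,4),np.round(np.ptp(Q,0),4))
    for n,x,y,h in(("20",.441,-.235,.028),("50",.5985,-.243,.034),("100",.512,-.365,.041)):
        rep(n+"top",x,y,.025,h-.006,h+.01); rep(n+"body",x,y,.03,.006,h+.01)
    rep("pan",.54,-.031,.09,.115,.14)
    rep("highnear",.54,-.031,.12,.14,.4)
    m=P[(abs(P[...,0]-.54)<.15)&(P[...,1]>-.12)&(P[...,1]<.45)&(P[...,2]>.135)&(P[...,2]<.5)]
    if cam=="top": 
        print(np.round(m.min(0),3),np.round(m.max(0),3))
        for y in np.arange(.02,.4,.03):
            k=m[abs(m[:,1]-y)<.015]
            if len(k):print(round(y,2),len(k),np.round(k.min(0),3),np.round(k.max(0),3))
```

```text
top 20top 38 mean [ 0.4394 -0.2352  0.0278] mid [ 0.4388 -0.2351  0.0285] [0.0119 0.0119 0.006 ]
top 20body 64 mean [ 0.4391 -0.2349  0.0226] mid [ 0.4395 -0.2359  0.0201] [0.0161 0.0163 0.023 ]
top 50top 49 mean [ 0.5982 -0.242   0.0328] mid [ 0.5981 -0.2417  0.0326] [0.0145 0.0145 0.0073]
top 50body 114 mean [ 0.5958 -0.2413  0.0241] mid [ 0.5975 -0.2418  0.0213] [0.022  0.0208 0.0299]
top 100top 63 mean [ 0.5124 -0.3634  0.0402] mid [ 0.5121 -0.364   0.0397] [0.0161 0.0173 0.0068]
top 100body 195 mean [ 0.5114 -0.3618  0.0282] mid [ 0.5127 -0.3638  0.0246] [0.0288 0.0289 0.0371]
top pan 3546 mean [ 0.5397 -0.0286  0.1253] mid [ 0.54   -0.0289  0.1259] [0.1206 0.1214 0.0102]
[0.527 0.215 0.135] [0.57  0.258 0.2  ]
0.23 593 [0.527 0.215 0.135] [0.57  0.245 0.2  ]
0.26 171 [0.529 0.245 0.135] [0.562 0.258 0.199]
scene 50top 30 mean [ 0.5954 -0.245   0.0314] mid [ 0.5962 -0.2439  0.0309] [0.0192 0.0151 0.0056]
scene 50body 124 mean [ 0.5934 -0.2472  0.0197] mid [ 0.5961 -0.2453  0.0199] [0.0247 0.0222 0.0277]
scene 100top 52 mean [ 0.5099 -0.3667  0.0388] mid [ 0.5108 -0.3657  0.0381] [0.0177 0.018  0.0059]
scene 100body 263 mean [ 0.5066 -0.3696  0.0232] mid [ 0.5116 -0.3659  0.0237] [0.032  0.0315 0.0349]
scene pan 37 mean [ 0.5803 -0.0654  0.1248] mid [ 0.5788 -0.0636  0.1241] [0.0351 0.0446 0.006 ]
```

```bash
cat >> h.py <<'E'
def go(*targets,yaw=0):
    s=bot.sense();R=Ro.from_euler("xyz",s["eef_rot"],degrees=True)
    print(s["clock"],np.round(s["tcp_pos"],4),np.round(s["eef_rot"],2),"gap",s["finger_gap"],"F",np.round(s["force"],1),s["finger_force"])
    for p in targets: print(p,"shift",np.round(R.inv().apply(np.array(p)-s["tcp_pos"]),4),"turn",np.round((R.inv()*Ro.from_euler("xyz",[180,0,yaw],degrees=True)).as_rotvec(degrees=True),2))
E
python3 -c "
from h import *
go((.597,-.242,.1))"
```

```text
1.0 [ 0.178  -0.4939  0.2313] [179.99   0.    19.81] gap 0.08556620580119072 F [ 0.2  0.4 -0.4] 0.0
(0.597, -0.242, 0.1) shift [ 0.4796 -0.095   0.1313] turn [1.000e-02 0.000e+00 1.981e+01]
```

Call:
{"fn": "send_rows", "kwargs": {
  "increments": [
    [0.6,[0.48,-0.095,0.0],[0,0,19.8]],
    [0.6,[0.48,-0.095,0.0],[0,0,19.8]],
    [0.6,[0.48,-0.095,0.0],[0,0,19.8]],
    [0.6,[0.48,-0.095,0.0],[0,0,19.8]],
    [0.6,[0.48,-0.095,0.0],[0,0,19.8]],
    [0.6,[0.48,-0.095,0.0],[0,0,19.8]],
    [0.6,[0.48,-0.095,0.0],[0,0,19.8]],
    [0.6,[0.48,-0.095,0.08],[0,0,19.8]],
    [0.6,[0.48,-0.095,0.131],[0,0,19.8]],
    [0.6,[0.48,-0.095,0.131],[0,0,19.8]],
    [0.6,[0.48,-0.095,0.131],[0,0,19.8]],
    [0.6,[0.48,-0.095,0.131],[0,0,19.8]]
  ]
}}

```text
clock: 2.2
tcp_pos: [0.5968, -0.2375, 0.0919]
eef_rot: [-179.7, 0.6, 0.2]
force: [-0.4, 0.0, -1.5]
finger_gap: 0.051
finger_force: 0.0
```

```bash
python3 -c "
from h import *
go((.597,-.242,.1),(.597,-.242,.003))
im,d=bot.capture('scene')
cv2.imwrite('pics/s2.png',cv2.resize(im[150:330,200:440,::-1],None,fx=3,fy=3))"
```

```text
2.2 [ 0.5968 -0.2375  0.0919] [-179.65    0.61    0.25] gap 0.05096186806559842 F [-0.4  0.  -1.5] 0.0
(0.597, -0.242, 0.1) shift [ 0.      0.0044 -0.0082] turn [-0.35  0.61  0.24]
(0.597, -0.242, 0.003) shift [0.0011 0.005  0.0888] turn [-0.35  0.61  0.24]
```

Call:
{"fn": "send_rows", "kwargs": {
  "increments": [
    [0.6,[0,0,0],[0,0,0]],
    [0.6,[0,0,0],[0,0,0]],
    [0.6,[0,0,0],[0,0,0]]
  ]
}}

```text
clock: 2.55
tcp_pos: [0.5975, -0.2431, 0.1027]
eef_rot: [179.9, -0.2, -0.1]
force: [-0.0, -0.4, 0.2]
finger_gap: 0.0512
finger_force: 0.0
```

```bash
python3 -c "
from h import *
go((.597,-.242,.003))
im,d=bot.capture('scene')
cv2.imwrite('pics/s3.png',cv2.resize(im[150:330,200:440,::-1],None,fx=3,fy=3))"
```

```text
2.55 [ 0.5975 -0.2431  0.1027] [ 1.799e+02 -1.900e-01 -6.000e-02] gap 0.05115850456887784 F [-0.  -0.4  0.2] 0.0
(0.597, -0.242, 0.003) shift [-0.0008 -0.0012  0.0997] turn [ 0.1  -0.19 -0.06]
```

View pics/s3.png

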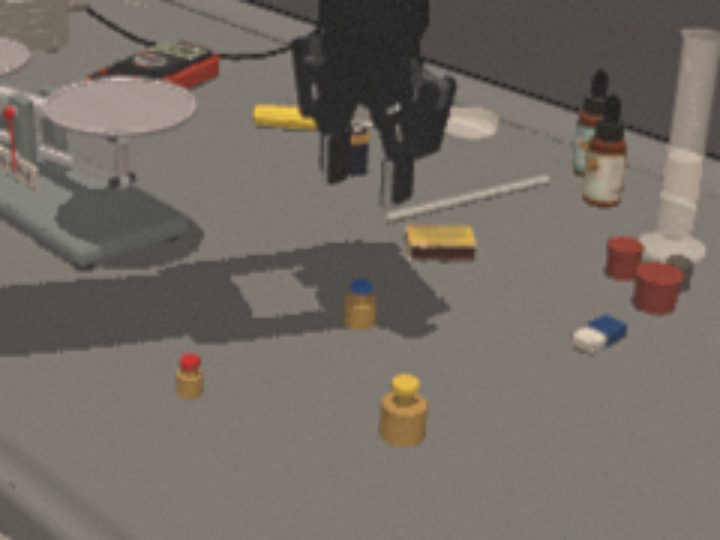

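Call:
{"fn": "send_rows", "kwargs": {
  "increments": [
    [0.6,[0,0,0.03],[0,0,0]],
    [0.6,[0,0,0.055],[0,0,0]],
    [0.6,[0,0,0.07],[0,0,0]],
    [0.6,[0,0,0.08],[0,0,0]],
    [0.6,[0,0,0.085],[0,0,0]],
    [0.6,[0,0,0.09],[0,0,0]],
    [0.6,[0,0,0.093],[0,0,0]],
    [0.6,[0,0,0.096],[0,0,0]],
    [0.6,[0,0,0.097],[0,0,0]],
    [0.6,[0,0,0.097],[0,0,0]]
  ]
}}

```text
clock: 3.6
tcp_pos: [0.5974, -0.2419, 0.0034]
eef_rot: [180.0, -0.0, 0.0]
force: [0.8, 0.4, -0.6]
finger_gap: 0.0509
finger_force: 0.0
```

```bash
python3 -c "
from h import *
go((.597,-.242,.003))
im,d=bot.capture('scene')
cv2.imwrite('pics/s4.png',cv2.resize(im[180:300,260:400,::-1],None,fx=5,fy=5))"
```

```text
3.6 [ 0.5974 -0.2419  0.0034] [ 1.7999e+02 -1.0000e-02  2.0000e-02] gap 0.05094987744189709 F [ 0.8  0.4 -0.6] 0.0
(0.597, -0.242, 0.003) shift [-0.0004  0.0001  0.0004] turn [ 0.01 -0.01  0.02]
```

View pics/s4.png

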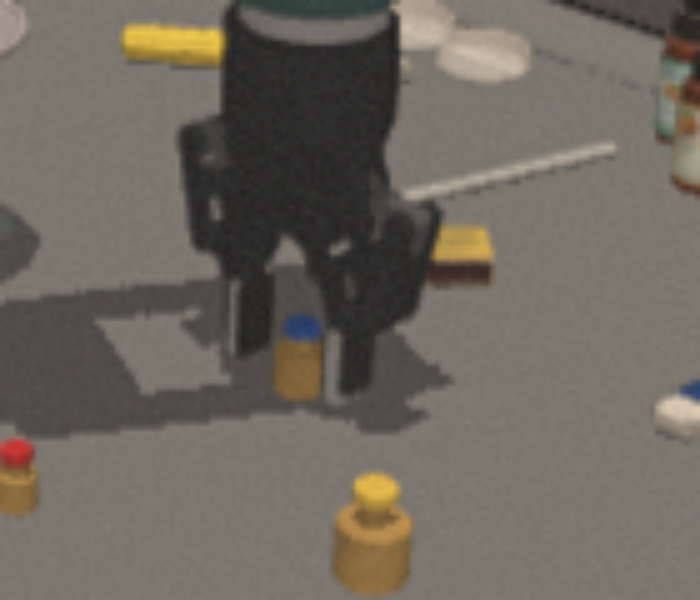

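Call:
{"fn": "send_rows", "kwargs": {
  "increments": [
    [0.4,[0,0,0],[0,0,0]],
    [0.25,[0,0,0],[0,0,0]],
    [0.1,[0,0,0],[0,0,0]],
    [0.1,[0,0,0],[0,0,0]],
    [0.1,[0,0,0],[0,0,0]],
    [0.1,[0,0,0],[0,0,0]]
  ]
}}

```text
clock: 4.25
tcp_pos: [0.5977, -0.242, 0.0038]
eef_rot: [180.0, -0.0, 0.0]
force: [-0.4, 0.8, 4.6]
finger_gap: 0.0205
finger_force: 58.9
```

Call:
{"fn": "send_rows", "kwargs": {
  "increments": [
    [0.1,[0,0,-0.01],[0,0,0]],
    [0.1,[0,0,-0.03],[0,0,0]],
    [0.1,[0,0,-0.06],[0,0,0]],
    [0.1,[0,0,-0.09],[0,0,0]],
    [0.1,[0,0,-0.09],[0,0,0]],
    [0.1,[0,0,-0.09],[0,0,0]]
  ]
}}

```text
clock: 4.85
tcp_pos: [0.5975, -0.2419, 0.0939]
eef_rot: [180.0, -0.0, 0.0]
force: [-0.3, 1.1, -0.9]
finger_gap: 0.0207
finger_force: 58.7
```

```bash
python3 -c "
from h import *
go((.597,-.242,.23),(.565,-.029,.23))
im,d=bot.capture('scene')
cv2.imwrite('pics/s5.png',cv2.resize(im[150:270,260:400,::-1],None,fx=5,fy=5))"
```

```text
4.85 [ 0.5975 -0.2419  0.0939] [ 1.7997e+02 -5.0000e-02  1.0000e-02] gap 0.02066711131815714 F [-0.3  1.1 -0.9] 58.71649146080017
(0.597, -0.242, 0.23) shift [-3.000e-04  1.000e-04 -1.361e-01] turn [ 0.03 -0.05  0.01]
(0.565, -0.029, 0.23) shift [-0.0323 -0.2129 -0.1362] turn [ 0.03 -0.05  0.01]
```

View pics/s5.png

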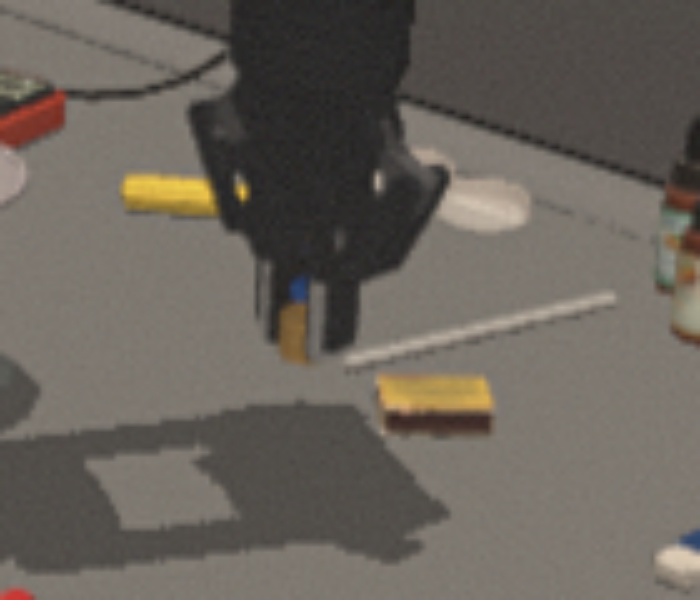

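Call:
{"fn": "send_rows", "kwargs": {
  "increments": [
    [0.1,[0,0,-0.04],[0,0,0]],
    [0.1,[0,0,-0.08],[0,0,0]],
    [0.1,[-0.005,-0.03,-0.106],[0,0,0]],
    [0.1,[-0.01,-0.06,-0.106],[0,0,0]],
    [0.1,[-0.016,-0.095,-0.106],[0,0,0]],
    [0.1,[-0.022,-0.13,-0.106],[0,0,0]],
    [0.1,[-0.027,-0.165,-0.106],[0,0,0]],
    [0.1,[-0.03,-0.195,-0.106],[0,0,0]],
    [0.1,[-0.0325,-0.21,-0.106],[0,0,0]],
    [0.1,[-0.0325,-0.213,-0.106],[0,0,0]],
    [0.1,[-0.0325,-0.213,-0.106],[0,0,0]],
    [0.1,[-0.0325,-0.213,-0.106],[0,0,0]]
  ]
}}

```text
clock: 6.1
tcp_pos: [0.5649, -0.0301, 0.1989]
eef_rot: [180.0, 0.0, -0.1]
force: [-0.9, 0.6, -0.4]
finger_gap: 0.0203
finger_force: 58.9
```

```bash
python3 -c "
from h import *
go((.565,-.029,.132))"
```

```text
6.1 [ 0.5649 -0.0301  0.1989] [ 1.7998e+02  4.0000e-02 -6.0000e-02] gap 0.020349697123401806 F [-0.9  0.6 -0.4] 58.85060369968414
(0.565, -0.029, 0.132) shift [ 0.0002 -0.0012  0.0669] turn [ 0.02  0.04 -0.06]
```

Call:
{"fn": "send_rows", "kwargs": {
  "increments": [
    [0.1,[0,0,0.02],[0,0,0]],
    [0.1,[0,0,0.04],[0,0,0]],
    [0.1,[0,0,0.05],[0,0,0]],
    [0.1,[0,0,0.057],[0,0,0]],
    [0.1,[0,0,0.061],[0,0,0]],
    [0.1,[0,0,0.064],[0,0,0]],
    [0.1,[0,0,0.066],[0,0,0]],
    [0.1,[0,0,0.067],[0,0,0]],
    [0.1,[0,0,0.067],[0,0,0]],
    [0.1,[0,0,0.067],[0,0,0]],
    [0.1,[0,0,0.067],[0,0,0]]
  ]
}}

```text
clock: 7.2
tcp_pos: [0.5649, -0.0288, 0.1326]
eef_rot: [180.0, -0.0, 0.0]
force: [-0.4, 0.6, -0.5]
finger_gap: 0.0202
finger_force: 58.9
```

```bash
python3 -c "
from h import *
go((.565,-.029,.132))
im,d=bot.capture('scene')
cv2.imwrite('pics/s6.png',cv2.resize(im[130:250,190:330,::-1],None,fx=5,fy=5))"
```

```text
7.2 [ 0.5649 -0.0288  0.1326] [ 1.7999e+02 -3.0000e-02  2.0000e-02] gap 0.020236112571369994 F [-0.4  0.6 -0.5] 58.85157644748688
(0.565, -0.029, 0.132) shift [0.0001 0.0002 0.0006] turn [ 0.01 -0.03  0.02]
```

View pics/s6.png

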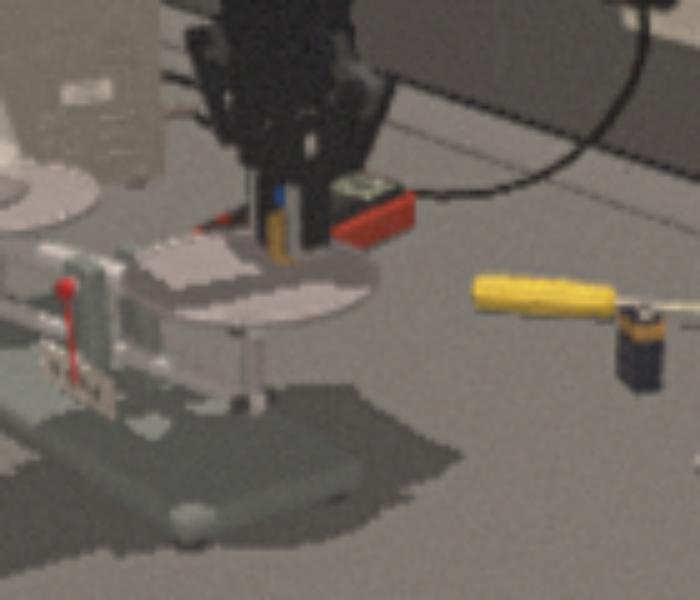

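Call:
{"fn": "send_rows", "kwargs": {
  "increments": [
    [0.1,[0,0,0.001],[0,0,0]],
    [0.1,[0,0,0.0015],[0,0,0]],
    [0.2,[0,0,0.0015],[0,0,0]],
    [0.25,[0,0,0.0015],[0,0,0]],
    [0.3,[0,0,0.0015],[0,0,0]],
    [0.35,[0,0,0.0015],[0,0,0]],
    [0.4,[0,0,0.0015],[0,0,0]],
    [0.45,[0,0,0.0015],[0,0,0]],
    [0.5,[0,0,0.0015],[0,0,0]],
    [0.5,[0,0,0.0015],[0,0,0]],
    [0.5,[0,0,0.0015],[0,0,0]]
  ]
}}

```text
clock: 8.35
tcp_pos: [0.5648, -0.0289, 0.1308]
eef_rot: [180.0, -0.0, 0.0]
force: [-0.2, 1.4, 0.4]
finger_gap: 0.0427
finger_force: 0.0
```

Call:
{"fn": "send_rows", "kwargs": {
  "increments": [
    [0.5,[0,0,-0.01],[0,0,0]],
    [0.5,[0,0,-0.03],[0,0,0]],
    [0.5,[0,0,-0.06],[0,0,0]],
    [0.5,[0,0,-0.09],[0,0,0]],
    [0.5,[0,0,-0.09],[0,0,0]]
  ]
}}

```text
clock: 8.85
tcp_pos: [0.5666, -0.0291, 0.2271]
eef_rot: [179.9, -0.6, 0.0]
force: [0.2, -0.6, 0.9]
finger_gap: 0.0432
finger_force: 0.0
```

```bash
python3 -c "
from h import *
go((.4395,-.2355,.22),(.4395,-.2355,.1))
im,d=bot.capture('scene')
cv2.imwrite('pics/s7.png',cv2.resize(im[130:250,190:330,::-1],None,fx=5,fy=5))"
```

```text
8.85 [ 0.5666 -0.0291  0.2271] [ 1.7993e+02 -5.5000e-01  1.0000e-02] gap 0.043247539319933824 F [ 0.2 -0.6  0.9] 0.0
(0.4395, -0.2355, 0.22) shift [-0.1272  0.2064  0.0061] turn [ 0.07 -0.55  0.01]
(0.4395, -0.2355, 0.1) shift [-0.1284  0.2062  0.1261] turn [ 0.07 -0.55  0.01]
```

View pics/s7.png

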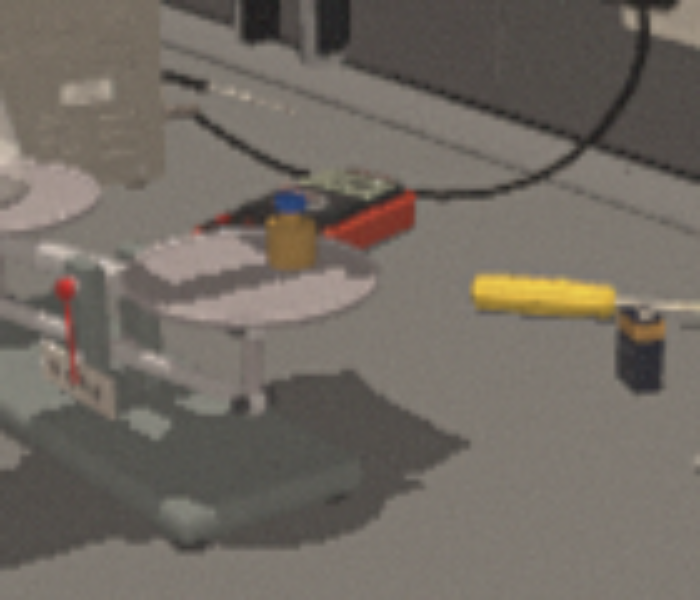

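Call:
{"fn": "send_rows", "kwargs": {
  "increments": [
    [0.5,[-0.02,0.034,0],[0,0,0]],
    [0.5,[-0.044,0.072,0],[0,0,0]],
    [0.5,[-0.065,0.108,0],[0,0,0]],
    [0.5,[-0.085,0.14,0],[0,0,0]],
    [0.5,[-0.105,0.172,0.02],[0,0,0]],
    [0.5,[-0.118,0.194,0.05],[0,0,0]],
    [0.5,[-0.1255,0.2067,0.08],[0,0,0]],
    [0.5,[-0.1255,0.2067,0.11],[0,0,0]],
    [0.5,[-0.1255,0.2067,0.12],[0,0,0]],
    [0.5,[-0.1255,0.2067,0.12],[0,0,0]],
    [0.5,[-0.1255,0.2067,0.12],[0,0,0]],
    [0.5,[-0.1255,0.2067,0.12],[0,0,0]]
  ]
}}

```text
clock: 10.1
tcp_pos: [0.4404, -0.2358, 0.1026]
eef_rot: [179.9, -0.1, 0.1]
force: [0.4, 0.8, 0.6]
finger_gap: 0.0427
finger_force: 0.0
```

```bash
python3 -c "
from h import *
go((.4395,-.2355,.0035))"
```

```text
10.1 [ 0.4404 -0.2358  0.1026] [ 1.799e+02 -1.500e-01  5.000e-02] gap 0.04273907182614584 F [0.4 0.8 0.6] 0.0
(0.4395, -0.2355, 0.0035) shift [-0.0011 -0.0005  0.0991] turn [ 0.1  -0.15  0.05]
```

Call:
{"fn": "send_rows", "kwargs": {
  "increments": [
    [0.5,[0,0,0.03],[0,0,0]],
    [0.5,[0,0,0.055],[0,0,0]],
    [0.5,[0,0,0.07],[0,0,0]],
    [0.5,[0,0,0.08],[0,0,0]],
    [0.5,[0,0,0.086],[0,0,0]],
    [0.5,[0,0,0.091],[0,0,0]],
    [0.5,[0,0,0.094],[0,0,0]],
    [0.5,[0,0,0.0965],[0,0,0]],
    [0.5,[0,0,0.0965],[0,0,0]],
    [0.5,[0,0,0.0965],[0,0,0]]
  ]
}}

```text
clock: 11.1
tcp_pos: [0.4395, -0.2357, 0.0046]
eef_rot: [180.0, -0.0, 0.0]
force: [0.1, 0.4, 1.8]
finger_gap: 0.0427
finger_force: 0.0
```

```bash
python3 -c "
from h import *
go((.4395,-.2355,.005))
im,d=bot.capture('scene')
cv2.imwrite('pics/s8.png',cv2.resize(im[200:320,190:330,::-1],None,fx=5,fy=5))"
```

```text
11.1 [ 0.4395 -0.2357  0.0046] [ 1.7998e+02 -3.0000e-02  1.0000e-02] gap 0.042709412424296836 F [0.1 0.4 1.8] 0.0
(0.4395, -0.2355, 0.005) shift [-0.     -0.0002 -0.0004] turn [ 0.02 -0.03  0.01]
```

View pics/s8.png

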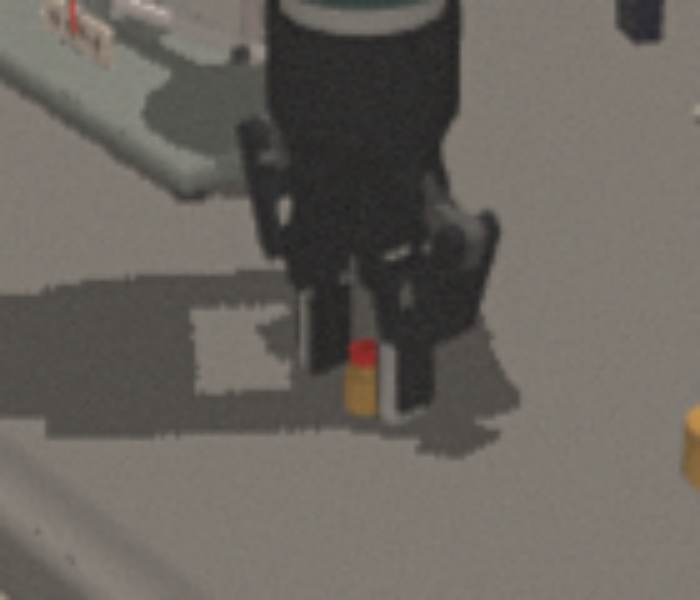

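Call:
{"fn": "send_rows", "kwargs": {
  "increments": [
    [0.35,[0,0,0],[0,0,0]],
    [0.2,[0,0,0],[0,0,0]],
    [0.05,[0,0,0],[0,0,0]],
    [0.05,[0,0,0],[0,0,0]],
    [0.05,[0,0,0],[0,0,0]],
    [0.05,[0,0,0],[0,0,0]]
  ]
}}

```text
clock: 11.75
tcp_pos: [0.4396, -0.2358, 0.0047]
eef_rot: [180.0, -0.0, 0.0]
force: [-1.4, 0.9, 5.2]
finger_gap: 0.014
finger_force: 58.7
```

Call:
{"fn": "send_rows", "kwargs": {
  "increments": [
    [0.05,[0,0,-0.01],[0,0,0]],
    [0.05,[0,0,-0.03],[0,0,0]],
    [0.05,[0,0,-0.06],[0,0,0]],
    [0.05,[0,0,-0.1],[0,0,0]],
    [0.05,[0,0,-0.14],[0,0,0]],
    [0.05,[0,0,-0.18],[0,0,0]],
    [0.05,[0,0,-0.195],[0,0,0]],
    [0.05,[0,0,-0.195],[0,0,0]],
    [0.05,[0,0,-0.195],[0,0,0]]
  ]
}}

```text
clock: 12.65
tcp_pos: [0.439, -0.2354, 0.1984]
eef_rot: [-180.0, 0.1, 0.0]
force: [0.2, 0.7, -0.6]
finger_gap: 0.0134
finger_force: 58.6
```

```bash
python3 -c "
from h import *
go((.516,-.029,.2))"
```

```text
12.65 [ 0.439  -0.2354  0.1984] [-1.7997e+02  6.0000e-02  1.0000e-02] gap 0.013422062111777325 F [ 0.2  0.7 -0.6] 58.58588218688965
(0.516, -0.029, 0.2) shift [ 0.077  -0.2064 -0.0016] turn [-0.03  0.06  0.01]
```

Call:
{"fn": "send_rows", "kwargs": {
  "increments": [
    [0.05,[0.01,-0.027,0],[0,0,0]],
    [0.05,[0.023,-0.062,0],[0,0,0]],
    [0.05,[0.036,-0.098,0],[0,0,0]],
    [0.05,[0.049,-0.134,0],[0,0,0]],
    [0.05,[0.06,-0.165,0],[0,0,0]],
    [0.05,[0.07,-0.19,0],[0,0,0]],
    [0.05,[0.0755,-0.204,0],[0,0,0]],
    [0.05,[0.0755,-0.2067,0],[0,0,0]],
    [0.05,[0.0755,-0.2067,0],[0,0,0]],
    [0.05,[0.0755,-0.2067,0],[0,0,0]],
    [0.05,[0.0755,-0.2067,0],[0,0,0]]
  ]
}}

```text
clock: 13.75
tcp_pos: [0.5146, -0.0299, 0.1992]
eef_rot: [180.0, 0.0, -0.1]
force: [1.0, -1.0, -0.2]
finger_gap: 0.0136
finger_force: 58.6
```

```bash
python3 -c "
from h import *
go((.515,-.029,.133))"
```

```text
13.75 [ 0.5146 -0.0299  0.1992] [ 1.7999e+02  0.0000e+00 -7.0000e-02] gap 0.013565668434517758 F [ 1.  -1.  -0.2] 58.63412797451019
(0.515, -0.029, 0.133) shift [ 0.0004 -0.0009  0.0662] turn [ 0.01  0.   -0.07]
```

Call:
{"fn": "send_rows", "kwargs": {
  "increments": [
    [0.05,[0,0,0.02],[0,0,0]],
    [0.05,[0,0,0.04],[0,0,0]],
    [0.05,[0,0,0.05],[0,0,0]],
    [0.05,[0,0,0.057],[0,0,0]],
    [0.05,[0,0,0.061],[0,0,0]],
    [0.05,[0,0,0.064],[0,0,0]],
    [0.05,[0,0,0.066],[0,0,0]],
    [0.05,[0,0,0.067],[0,0,0]],
    [0.05,[0,0,0.067],[0,0,0]],
    [0.05,[0,0,0.067],[0,0,0]],
    [0.05,[0,0,0.067],[0,0,0]]
  ]
}}

```text
clock: 14.85
tcp_pos: [0.5149, -0.0289, 0.1325]
eef_rot: [180.0, -0.0, 0.0]
force: [0.5, -0.2, -1.3]
finger_gap: 0.014
finger_force: 58.6
```

```bash
python3 -c "
from h import *
go((.515,-.029,.132))
im,d=bot.capture('scene')
cv2.imwrite('pics/s9.png',cv2.resize(im[130:250,190:330,::-1],None,fx=5,fy=5))"
```

```text
14.85 [ 0.5149 -0.0289  0.1325] [ 1.7999e+02 -3.0000e-02  1.0000e-02] gap 0.013976808256323059 F [ 0.5 -0.2 -1.3] 58.635109663009644
(0.515, -0.029, 0.132) shift [0.0001 0.0001 0.0005] turn [ 0.01 -0.03  0.01]
```

View pics/s9.png

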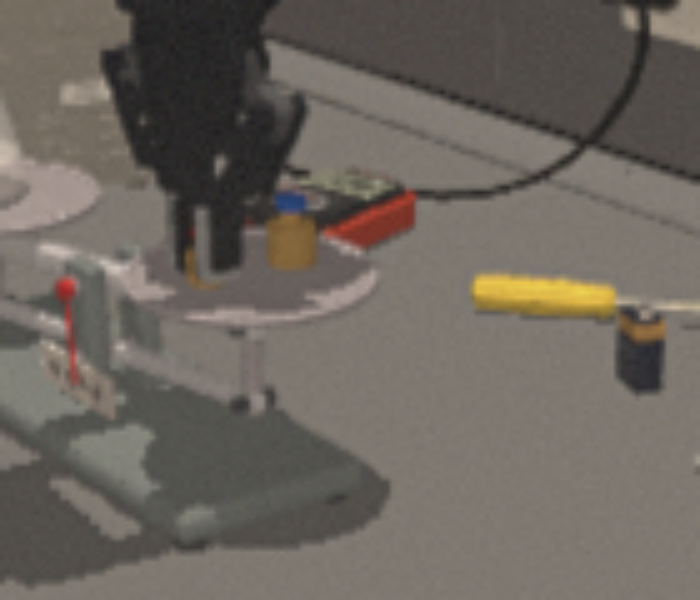

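Call:
{"fn": "send_rows", "kwargs": {
  "increments": [
    [0.05,[0,0,0.0005],[0,0,0]],
    [0.2,[0,0,0.0005],[0,0,0]],
    [0.3,[0,0,0.0005],[0,0,0]],
    [0.4,[0,0,0.0005],[0,0,0]],
    [0.45,[0,0,0.0005],[0,0,0]],
    [0.45,[0,0,0.0005],[0,0,0]],
    [0.45,[0,0,0.0005],[0,0,0]],
    [0.45,[0,0,0.0005],[0,0,0]],
    [0.45,[0,0,0.0005],[0,0,0]]
  ]
}}

```text
clock: 15.8
tcp_pos: [0.5148, -0.0289, 0.1318]
eef_rot: [180.0, 0.0, 0.0]
force: [0.2, 0.1, 0.1]
finger_gap: 0.0381
finger_force: 0.0
```

Call:
{"fn": "send_rows", "kwargs": {
  "increments": [
    [0.45,[0,0,-0.01],[0,0,0]],
    [0.45,[0,0,-0.03],[0,0,0]],
    [0.45,[0,0,-0.06],[0,0,0]],
    [0.45,[0,0,-0.09],[0,0,0]],
    [0.45,[0,0,-0.12],[0,0,0]],
    [0.45,[-0.03,0.04,-0.13],[0,0,0]],
    [0.45,[-0.05,0.08,-0.13],[0,0,0]],
    [0.45,[-0.08,0.12,-0.13],[0,0,0]],
    [0.45,[-0.09,0.16,-0.13],[0,0,0]],
    [0.45,[-0.09,0.18,-0.13],[0,0,0]],
    [0.45,[-0.09,0.18,-0.13],[0,0,0]],
    [0.45,[-0.09,0.18,-0.13],[0,0,0]]
  ]
}}

```text
clock: 17.0
tcp_pos: [0.4248, -0.2088, 0.2623]
eef_rot: [-180.0, -0.0, -0.0]
force: [0.1, -0.3, 0.7]
finger_gap: 0.0382
finger_force: 0.0
```

Call:
{"fn": "send_rows", "kwargs": {
  "increments": [
    [0.45,[0,0,0],[0,0,0]],
    [0.45,[0,0,0],[0,0,0]],
    [0.45,[0,0,0],[0,0,0]],
    [0.45,[0,0,0],[0,0,0]],
    [0.45,[0,0,0],[0,0,0]],
    [0.45,[0,0,0],[0,0,0]],
    [0.45,[0,0,0],[0,0,0]],
    [0.45,[0,0,0],[0,0,0]],
    [0.45,[0,0,0],[0,0,0]],
    [0.45,[0,0,0],[0,0,0]],
    [0.45,[0,0,0],[0,0,0]],
    [0.45,[0,0,0],[0,0,0]]
  ]
}}

```text
clock: 18.2
tcp_pos: [0.4249, -0.2089, 0.2618]
eef_rot: [180.0, -0.0, 0.0]
force: [0.3, -0.2, -0.5]
finger_gap: 0.0386
finger_force: 0.0
```

Run:
```python
from h import *
go()
c=bot.get_calibration("top");R=np.array(c["R"]);t=np.array(c["t"]);v,u=np.mgrid[:420,:560]
for k in range(3):
    im,d=bot.capture("top")
    P=(np.stack([(u-c["cx"])/c["fx"]*d,(v-c["cy"])/c["fy"]*d,d],-1)-t)@R
    for y in(-.029,.231):
        r=np.hypot(P[...,0]-.54,P[...,1]-y);m=(d>0)&(r<.06)&(P[...,2]>.07)&(P[...,2]<.16)
        print(y,np.round(np.median(P[m][:,2]),4))
im2,_=bot.capture("scene")
a=cv2.resize(im[150:250,20:260],None,fx=3,fy=3);b=cv2.resize(im2[150:250,100:340],None,fx=3,fy=3)
cv2.imwrite("pics/s10.png",np.vstack([a,b])[...,::-1])
```

```text
18.2 [ 0.4249 -0.2089  0.2618] [ 1.8e+02 -0.0e+00  2.0e-02] gap 0.03860850035311612 F [ 0.3 -0.2 -0.5] 0.0
-0.029 0.1099
0.231 0.1106
-0.029 0.1099
0.231 0.1105
-0.029 0.1099
0.231 0.1105
```

View pics/s10.png

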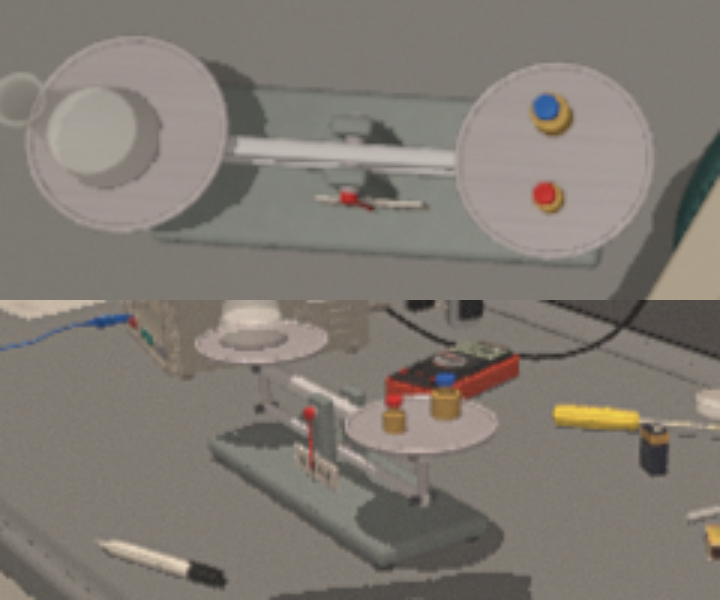

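Both weights stand upright on the pan, blue near crop pixel (550,112) and red near (548,197). Both pans read 110 mm and hold steady, so the beam floats level, and the arm is clear.

```bash
python3 -c "
from plant import bot
print(bot.sign_off())"
```

```text
the job is handed in; nothing more can be done
None
```

Job handed in: the 50 g and 20 g weights stand upright on the empty pan, the beam floats level with both pans at about 110 mm, and I never touched the 100 g weight.

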